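# Move a canister's double lid across and lift only the outer lid

## Robot

A 7-joint arm with a two-finger parallel gripper is mounted at the origin on the work surface. World frame = base frame: x ahead of the robot, y to its left, z up, the work surface at z = 0. Lengths are in m, angles in rad, forces in N, time in s.
With the tool pointing down it reaches from about 0.425 to 0.875 m from the base axis. Payload 4.7 kg.
Tool frame: the origin (TCP) lies on the mounting face of the last link; the fingertips stand 182 mm ahead of it and the grasp point (between the pads) lies 164 mm ahead of it; x points along the fingers, y is the direction in which the jaws open and shut, and the axes are right-handed (so a half turn about x gives the same grasp; the last joint's range is limited). The gripper opens to 87 mm and grips with 3 to 60 N. Pads are 19 mm wide; open, the fingers measure 117 mm over their backs; the gripper's body (75 mm by 190 mm) begins 51 mm behind the grasp point.
Start: joints at [1.295, 0.321, -0.07, 1.45, 0.023, 1.371, -0.057], TCP at [0.186, -0.623, 0.405] pointing down, gripper open.
Joint ranges: [-2.86, 2.86], [-0.3, 2.09], [-1.38, 1.24], [0.06, 2.45], [-1.56, 4.7], [0.09, 2.05], [-2.69, 2.69]. Speed limits (rad/s): [2.57, 2.57, 3.14, 3.14, 3.14, 3.14, 3.14].

## Interface

Orientations are given as a rotation vector (axis times angle).
In Python, from bench import monitor, get_image, ctrl gives the robot as it stands.
- The arm moves only by the shell command python3 -m creep 'ROWS' [FORCE]. ROWS is JSON, a list of rows, each a list of 7 numbers: the shift along the tool's x, y, z in mm, then the turn, a rotation vector about the tool's x, y, z in rad, then the finger opening in mm, from 0 to 87. A call has 1 to 5 rows; each row shifts and turns the commanded pose from where the row before left it, along the tool's axes as they then stand; what a row does not reach is not made up. A row lasts 1/10 s, in which the tool goes at most 50 mm and 8.59 degrees, less where a joint would pass 70% of its speed; a pose out of reach is approached as far as the arm can. A call is refused whole if a number of a shift passes 50 or a number of a turn 0.15, either way. A call with a gripper value outside its range is refused whole. The fingers move at their own pace and stop on an object; FORCE is the grip in N (left out, the last holds). Time passes only in rows, so rows that do not move let the fingers close. It gives the time, the measured TCP pose, the force and the opening at its end, in the units of the state.
- monitor.get_state(): the state, without advancing time (a new reading comes with each control period).
- get_image(name): name is "side" or "top" or "wrist"; returns a dict with "img" (480x640x3 uint8, red, green, blue), "mtx" (3x3 intrinsics, pixels), "view" (4x4, takes a point from world to camera coordinates). Camera axes: x right, y up, looking along -z (the intrinsics and any distortion apply to the point x, -y, -z); pixel columns grow to the right and rows downward; lengths in m; the calibration is good to about 2 mm. The wrist camera is an equidistant fisheye: a pixel r from the principal point sees the ray r / f radians off the axis. A picture is of the moment at which its call begins. There is no depth.
- ctrl.close_job(): hands the job in, once; it reports no verdict.
The state is a dict: "time": time; "joint_positions": joint angles; "qd": joint speeds; "joint_torque": joint torques, N m; "position": TCP position; "tool_rot": TCP orientation; "ft_force": force on the tool from outside, world axes, zero at the start; "torque": the same for the moment, N m; "grip_width": opening from 0.0 (shut) to 1.0 (fully open).
Only numpy, scipy, OpenCV 4.12 (cv2) and the standard library are available. Lean on these libraries where they do the work, as an engineer would, in place of code of your own. Each camera call takes 0.05 s, during which the arm holds its last target.

## Task

The covered canister is empty and its double lid is wanted on the open canister of dried fruit: swing the steel hasp off the outer lid's catch, lift the two lids off together, still nested, by the broad rim of the inner lid, and lower them into the open mouth until the inner lid is fully home before you let go of it. Then take the outer lid by its knob and lift it alone, leaving the inner lid seated and undisturbed, and finish while holding the outer lid level and still, straight above the fruit canister with at least 10 cm between it and the inner lid, so that I can lay a moisture card on the inner lid. Keep both canisters standing where they are and leave everything else on the counter alone.

Things in the scene. Friction and masses are not known exactly. Their poses are not given: they have to be found in the camera images.
- canister_a: The empty canister, covered by the double lid at the start. White stoneware, loose, about 0.6 kg. Body 100 mm in diameter up to 78 mm high, then a shoulder, then a round neck 60 mm in diameter from 92 mm up to the mouth at 118 mm. Origin: centre of its underside; z up. Its hasp is on its -x side; its y axis is parallel to the hasp's hinge.
- canister_b: The open canister full of orange dried fruit slices: otherwise like canister_a (0.85 kg, loose), with a like hasp on its -x side that hangs open, no higher than 110 mm above the underside, reaching 105 mm out from the canister's axis. Origin: centre of its underside; z up.
- canister_b_mouth (a point): Centre of the open mouth of canister_b, level with its rim, 118 mm above its underside. The mouth is a round hole 52 mm in diameter with at least 20 mm of free depth.
- inner_lid: Inner lid, a white plastic stopper, loose, 70 g. ORIGIN: centre of its broad rim, half-way up the rim (a disc 66 mm in diameter, 12 mm high). Below it a tapered plug 48 mm in diameter, 18 mm deep; above it a boss 43 mm wide, 10 mm high, under the outer lid. Seated by gravity alone, the rim rests on the canister's mouth, origin 124 mm above the canister's underside, 2 mm of play all round. z up.
- outer_lid: Outer lid, a round steel cap, loose, 90 g. ORIGIN: centre of its knob's head (22 mm in diameter, 11 mm high, on a thinner stem). Cap 54 mm in diameter; its top is 10 mm, its lower edge 32 mm below the origin. Nested, it just stands on the inner lid's rim, origin 38 mm above that lid's. Its catch, a block 12 mm wide on its -x side, stands out to 37 mm from the axis, 21 to 28 mm below the origin.
- hasp_a (a joint): Swing of canister_a's steel hasp, rad: 0 = upright, its nose over the outer lid's catch (as at the start); it grows as the hasp swings outwards and down, free of the catch from about 0.2, to its stop at 1.75. It turns lightly (0.02 N m of friction) and stays where it is left.
- hasp_a_tab (a point): Centre of the thumb tab at the top of canister_a's hasp: the tab is 16 mm wide (along canister_a's y), 9 mm thick and 18 mm tall. With the hasp closed it is 156 mm above the canister's underside and 45.5 mm from its axis.
- hasp_a_hinge (a point): Hinge of canister_a's hasp: its axis passes through here parallel to canister_a's y, 98 mm above the canister's underside and 35 mm from its axis; the tab's centre is 10.5 mm further out and 58 mm higher when closed.
- fruit_mid: A fresh persimmon, 66 mm in diameter, 50 mm high, standing between the canisters; origin at its underside. Leave alone.
- fruit_far: A fresh persimmon, 71 mm in diameter, 54 mm high; origin at its underside. Leave alone.
- mug: A glass mug, 76 mm in diameter, 92 mm high; origin at its underside. Leave alone.
- spice_jar: A small amber spice jar, 46 mm in diameter, 85 mm high; origin at its underside. Leave alone.
- bowl: A bowl of dried fruit, 124 mm in diameter, 46 mm high; origin at its underside. Leave alone.
- spoon: A wooden spoon lying flat, 200 mm long; origin at its underside. Leave alone.

How it is judged:
On the way, in this order (a step that is already met when the one before it is completed fails the run):
1. The hasp is swung well off the catch, both lids still on canister_a (value of joint hasp_a above 0.45 rad and distance between inner_lid and outer_lid below 0.043 m and horizontal distance between inner_lid and outer_lid below 0.008 m and z of inner_lid in the frame of canister_a below 0.13 m), for 0.1 s.
2. Both lids, still nested, are lifted clear of canister_a (plug out of the mouth) (z of inner_lid in the frame of canister_a above 0.145 m and distance between inner_lid and outer_lid below 0.043 m and horizontal distance between inner_lid and outer_lid below 0.008 m), for 0.1 s.
3. The nested lids are home in canister_b's mouth while the inner lid is still in the gripper (horizontal distance between inner_lid and canister_b_mouth below 0.005 m and z of inner_lid in the frame of canister_b between 0.121 and 0.1275 m and angle between the z axis of inner_lid and the z axis of canister_b, either way round below 0.06 rad and distance between inner_lid and outer_lid below 0.043 m and horizontal distance between inner_lid and outer_lid below 0.008 m and contact force between the fingers and inner_lid above 0.3 N), for 0.05 s.
4. The outer lid is held alone above canister_b, the inner lid seated (horizontal distance between inner_lid and canister_b_mouth below 0.005 m and z of inner_lid in the frame of canister_b between 0.121 and 0.1275 m and angle between the z axis of inner_lid and the z axis of canister_b, either way round below 0.06 rad and z of outer_lid in the frame of canister_b above 0.19 m and contact force between the fingers and outer_lid above 0.3 N and contact force between the fingers and inner_lid below 0.2 N), for 0.2 s.
At the end, for the whole second after the job is handed in: Inner lid in canister_b's mouth (5 mm off centre, 3.5 mm in height, 0.06 rad), touched by nothing else; outer lid gripped, still, level to 15 deg, 90 mm or more above its nested height, within 50 mm of straight above canister_b; hasp_a past 0.45; canisters upright, moved under 40 mm (horizontal distance between inner_lid and canister_b_mouth below 0.005 m and z of inner_lid in the frame of canister_b between 0.121 and 0.1275 m and angle between the z axis of inner_lid and the z axis of canister_b, either way round below 0.06 rad and contact force between the fingers and inner_lid below 0.2 N and contact force between inner_lid and outer_lid below 0.05 N and z of outer_lid in the frame of canister_b above 0.252 m and horizontal distance between outer_lid and canister_b below 0.05 m and angle between outer_lid's own z axis and vertical below 0.26 rad and linear speed of outer_lid below 0.03 m/s and contact force between the fingers and outer_lid above 0.3 N and angle between each of canister_a, canister_b's own z axis and vertical below 0.05 rad and distance of each of canister_a, canister_b from where it was at the start of the episode below 0.04 m and value of joint hasp_a above 0.45 rad); the arm keeps its last pose, push and grip.
It fails at once if the outer lid comes off the inner lid before the inner lid is seated in canister_b, or the inner lid comes out of its seat after that (distance between inner_lid and outer_lid above 0.055 m and not (horizontal distance between inner_lid and canister_b_mouth below 0.005 m and z of inner_lid in the frame of canister_b between 0.121 and 0.1275 m and angle between the z axis of inner_lid and the z axis of canister_b, either way round below 0.06 rad)).
It fails at once if the lids are forced off with the hasp still on the catch (value of joint hasp_a below 0.12 rad and z of inner_lid in the frame of canister_a above 0.135 m).
It fails at once if a canister is tipped or pushed along (angle between any of canister_a, canister_b's own z axis and vertical above 0.25 rad or distance of any of canister_a, canister_b from where it was at the start of the episode above 0.05 m).
It fails at once if a bystander is moved by more than 25 mm (distance of any of fruit_mid, fruit_far, mug, spice_jar, bowl, spoon from where it was at the start of the episode above 0.025 m).
It also fails if it takes over 72 s, if anything falls off the work surface, if the arm or the gripper's body presses on something with over 40 N, if the wrist force passes 120 N, or if a joint passes its speed limit or range.

## Working session

There is one attempt and no reset: what is moved stays moved. The work goes in short steps, Python scripts to look and compute and a shell command to move; the robot and the scene stay as the last step left them, time stands still between calls to the robot, and variables do not carry over. Pictures are saved under pics/ and viewed, and the job is handed in when it is done.

```bash
ls; mkdir -p pics
python3 - <<'E'
from bench import monitor,get_image
import cv2
print(monitor.get_state())
for n in ("side","top","wrist"):
    d=get_image(n); cv2.imwrite(f"pics/{n}0.png",d["img"][:,:,::-1]); print(n,d["mtx"].tolist(),d["view"].tolist(),[k for k in d])
E
```

```text
pics
{'time': 0.0, 'joint_positions': array([ 1.29509244,  0.32183298, -0.07004977,  1.45165238,  0.02260707,
        1.37082553, -0.05693941]), 'qd': array([ 1.32134213e-03,  8.44469943e-05,  4.64616247e-04,  4.24338919e-05,
       -5.46953532e-04,  1.17260298e-03, -5.00005702e-04]), 'joint_torque': array([ 2.54033494e-04, -4.91289926e+01, -4.03766893e-01, -3.12532067e+01,
       -6.41038315e-02,  4.36805247e-02,  1.26536056e-04]), 'position': array([ 0.18563745, -0.62271577,  0.4036658 ]), 'tool_rot': array([ 2.06624025,  0.3035072 , -2.06706325]), 'ft_force': array([-0.33662439, -0.66457599,  0.36791861]), 'torque': array([-0.00334191,  0.01024854,  0.02594253]), 'grip_width': 0.9997149535319441}
side [[596.1362303848247, 0.0, 314.0192911668176], [0.0, 596.1362303848247, 245.90111752588984], [0.0, 0.0, 1.0]] [[-0.922834993833398, -0.38517573874927663, 0.0039018502612773835, 0.5301423217016404], [0.27209077674312365, -0.6446599526683031, 0.7144089547570248, -0.2191502534250769], [-0.2726576303128817, 0.6603432408260497, 0.6997175293841891, -1.5401165036753595], [0.0, 0.0, 0.0, 1.0]
[... 166 characters left out ...]
.9995767387892303, 0.027066525089417554, 0.007594436780232277], [0.9857565038273917, -0.005966665203493074, 0.16807294270151465, -0.6072784295535386], [-0.16784030705085876, 0.028473534691642547, 0.9854029070137944, -0.9909126599888796], [0.0, 0.0, 0.0, 1.0]] ['img', 'mtx', 'view']
wrist [[371.64829954431775, 0.0, 321.6130559820876], [0.0, 371.64829954431775, 240.514133860935], [0.0, 0.0, 1.0]] [[0.28765525431995354, -0.9577325305717829, -0.0016895403796679364, -0.648750982132518], [0.9220884760487574, 0.27742549381119513, -0.2697923974497744, 0.03414930791005635], [0.2588576771127437, 0.07604929498809386, 0.9629170305543518, -0.3899058730611486], [0.0, 0.0, 0.0, 1.0]] ['img', 'mtx', 'view']
```

View pics/side0.png

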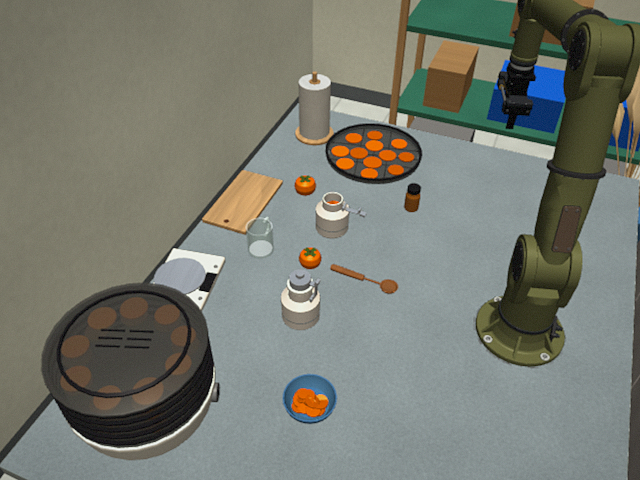

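View pics/top0.png

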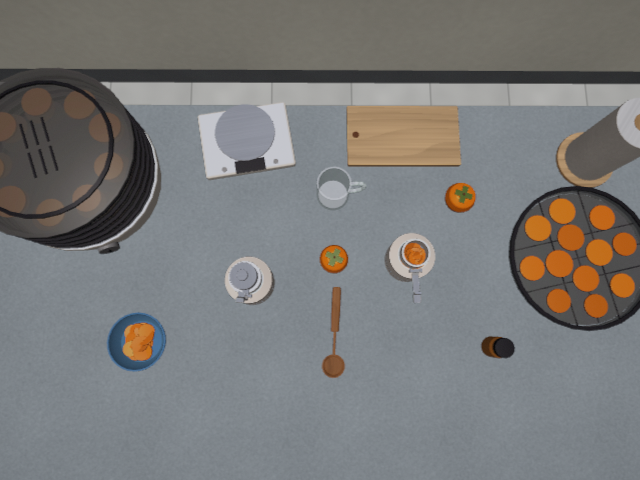

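View pics/wrist0.png

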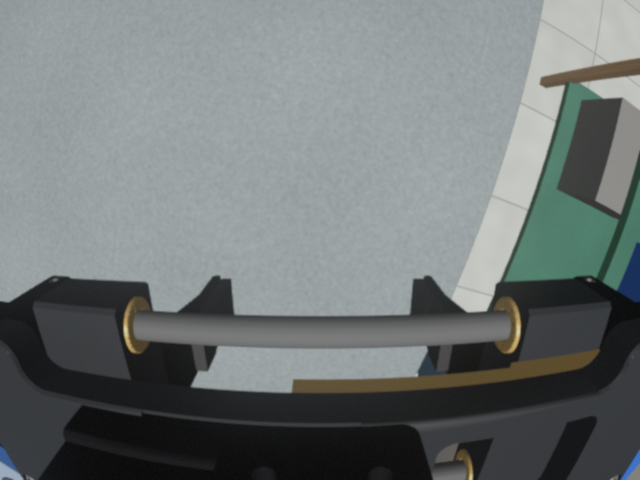

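The side view shows canister_a at about (300,300) with the hasp towards its right, and canister_b at about (332,213). In the top view, A is at about (247,280) and B at about (412,257). The wrist view shows only counter. I'll zoom in next.

```bash
cat > h.py <<'E'
import numpy as np, cv2
from bench import monitor,get_image
from scipy.spatial.transform import Rotation as R
def proj(d,P):
    P=np.atleast_2d(P); c=P@d["view"][:3,:3].T+d["view"][:3,3]; c=c*[1,-1,-1]; K=d["mtx"]
    return np.c_[K[0,0]*c[:,0]/c[:,2]+K[0,2],K[1,1]*c[:,1]/c[:,2]+K[1,2]]
def projf(d,P):
    P=np.atleast_2d(P); c=P@d["view"][:3,:3].T+d["view"][:3,3]; c=c*[1,-1,-1]; K=d["mtx"]
    r=np.hypot(c[:,0],c[:,1]); th=np.arctan2(r,c[:,2]); s=th/np.maximum(r,1e-9)
    return np.c_[K[0,0]*c[:,0]*s+K[0,2],K[1,1]*c[:,1]*s+K[1,2]]
def ray(d,uv,fish=False):
    K=d["mtx"]; x=(uv[0]-K[0,2])/K[0,0]; y=(uv[1]-K[1,2])/K[1,1]
    if fish:
        t=np.hypot(x,y); v=np.array([np.sin(t)*x/t,np.sin(t)*y/t,np.cos(t)])
    else: v=np.array([x,y,1.])
    v=v*[1,-1,-1]; Rm=d["view"][:3,:3]; o=-Rm.T@d["view"][:3,3]; return o,Rm.T@v
def atz(d,uv,z,fish=False):
    o,v=ray(d,uv,fish); return o+v*(z-o[2])/v[2]
def crop(d,u0,v0,w,h,s,name,pts=None,fish=False,circs=()):
    im=d["img"][v0:v0+h,u0:u0+w,::-1]; im=cv2.resize(im,None,fx=s,fy=s,interpolation=cv2.INTER_CUBIC)
    f=projf if fish else proj
    for c,r in circs:
        a=np.linspace(0,2*np.pi,73); P=np.c_[c[0]+r*np.cos(a),c[1]+r*np.sin(a),np.full(73,c[2])]
        q=(f(d,P)-[u0,v0]+.5)*s; cv2.polylines(im,[q.astype(int)],True,(0,255,0),1)
    if pts is not None:
        for q in (f(d,pts)-[u0,v0]+.5)*s: cv2.drawMarker(im,tuple(q.astype(int).tolist()),(255,0,255),0,10,1)
    cv2.imwrite(name,im)
E
python3 - <<'E'
from h import *
s=get_image("side");t=get_image("top")
crop(s,260,180,110,160,4,"pics/s1.png"); crop(t,215,225,240,90,3,"pics/t1.png")
E
```

```text
(no output)
```

View pics/s1.png

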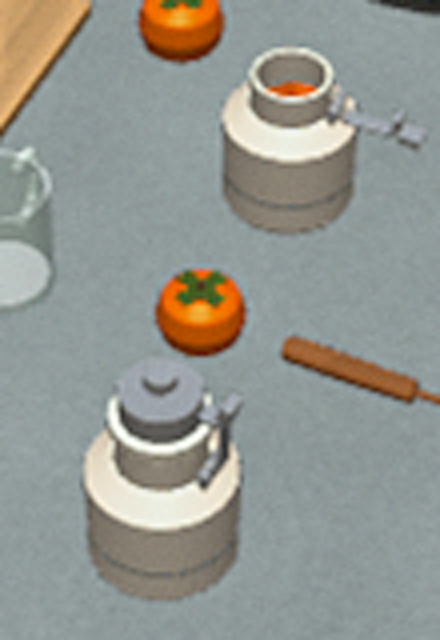

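View pics/t1.png

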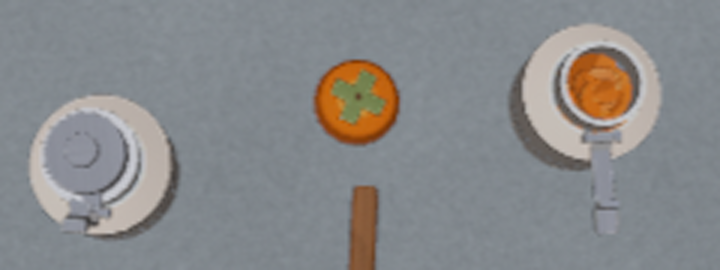

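Run:
```python
from h import *
s=get_image("side");t=get_image("top")
ka=atz(t,(242,274.7),.167); ka2=atz(s,(300,275.3),.167)
b=atz(t,(414.7,252.6),.118); b2=atz(s,(332.9,198.3),.118)
tab=atz(t,(240.3,298.3),.165); tab2=atz(s,(318.2,280.5),.165)
bt=atz(t,(416.5,298),.1); 
print(ka,ka2,b,b2,tab,tab2,bt,sep="\n")
A=(ka+ka2)/2;A[2]=0;B=(b+b2)/2;B[2]=0
def cs(C,l): 
    return [(C+[0,0,.0],.05),(C+[0,0,.078],.05),(C+[0,0,.118],.03)]+l
c=cs(A,[(A+[0,0,.13],.033),(A+[0,0,.152],.027)])+cs(B,[])
crop(s,260,180,110,160,4,"pics/s2.png",[A+[0,0,.1675],tab,tab2],circs=c); crop(t,215,225,240,90,3,"pics/t2.png",[A+[0,0,.1675],tab,tab2],circs=c)
```

```text
[0.53699273 0.17225676 0.167     ]
[0.53604787 0.18222423 0.167     ]
[ 0.58591101 -0.17530377  0.118     ]
[ 0.58870275 -0.17547769  0.118     ]
[0.49174832 0.17491082 0.165     ]
[0.48946497 0.17912116 0.165     ]
[ 0.49333574 -0.178965    0.1       ]
```

View pics/s2.png

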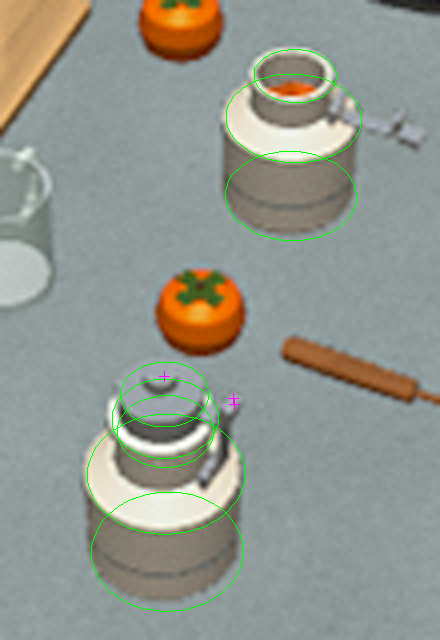

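View pics/t2.png

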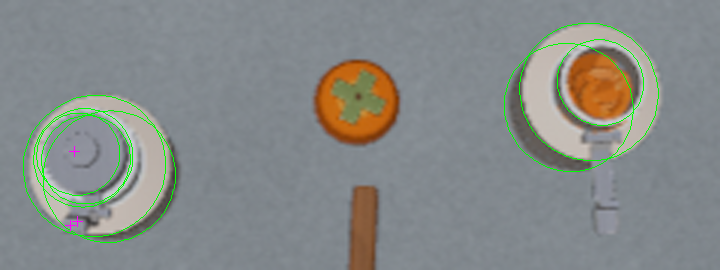

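The fits agree to a few mm, but the side and top views differ by up to 10 mm in y for A. I'll refine with the wrist camera and start by working out the tool axes and camera mount.

```bash
cat >> h.py <<'E'
def pose():
    s=monitor.get_state(); return s["position"],R.from_rotvec(s["tool_rot"]).as_matrix(),s
E
python3 - <<'E'
from h import *
p,M,s=pose(); print(M.round(3)); d=get_image("wrist"); V=d["view"]; c=-V[:3,:3].T@V[:3,3]
print("cam in tool",(M.T@(c-p)).round(4)); print("cam axes in tool",(M.T@V[:3,:3].T).round(3))
# goal: x down, y = +-world y
for sgn in (1,-1):
    x=np.array([0,0,-1.]);y=np.array([0,sgn,0.]);G=np.c_[x,y,np.cross(x,y)]
    print(sgn,R.from_matrix(M.T@G).as_rotvec().round(3))
print("to B tool mm",(M.T@(np.array([.587,-.175,.40])-p)*1000).round())
E
```

```text
[[-0.     0.286 -0.958]
 [ 0.    -0.958 -0.286]
 [-1.    -0.     0.   ]]
cam in tool [ 0.0202 -0.0005 -0.0737]
cam axes in tool [[-0.     0.27  -0.963]
 [ 1.    -0.002 -0.001]
 [-0.002 -0.963 -0.27 ]]
1 [-2.852e+00 -1.000e-03  0.000e+00]
-1 [0.29 0.   0.  ]
to B tool mm [   5. -315. -513.]
```

```bash
python3 -m creep '[[0,0,0,0.145,0,0,87],[0,0,0,0.145,0,0,87],[0,-20,-20,0,0,0,87],[0,-33,-33,0,0,0,87],[0,-33,-33,0,0,0,87]]'; python3 -m creep '[[0,-33,-33,0,0,0,87],[0,-33,-33,0,0,0,87],[0,-33,-33,0,0,0,87],[0,-33,-33,0,0,0,87],[0,-33,-33,0,0,0,87]]';python3 -m creep '[[0,-33,-33,0,0,0,87],[0,-33,-33,0,0,0,87],[0,-33,-33,0,0,0,87],[0,-20,-20,0,0,0,87],[0,0,0,0,0,0,87]]'
```

```text
time: 0.9
position: [0.272, -0.5363, 0.4047]
tool_rot: [-2.22, 0.003, 2.22]
ft_force: [0.6, -0.3, 0.2]
grip_width: 1.0
time: 1.4
position: [0.4378, -0.3704, 0.4051]
tool_rot: [2.222, -0.001, -2.221]
ft_force: [-0.1, -0.4, 0.2]
grip_width: 0.999
time: 1.9
position: [0.5589, -0.2475, 0.4047]
tool_rot: [2.221, 0.013, -2.216]
ft_force: [0.5, 0.4, -0.9]
grip_width: 1.003
```

```bash
python3 -m creep '[[0,0,0,0,0,0,87],[0,0,0,0,0,0,87]]'
python3 - <<'E'
from h import *
d=get_image("wrist"); np.savez("w1.npz",**d); cv2.imwrite("pics/w1.png",d["img"][:,:,::-1])
B=np.array([.587,-.175,0]); print(projf(d,[B+[0,0,.118]]))
E
python3 -m creep '[[0,-40,0,0,0,0,87],[0,-40,0,0,0,0,87],[0,-20,0,0,0,0,87],[0,0,0,0,0,0,87],[0,0,0,0,0,0,87]]'
python3 - <<'E'
from h import *
d=get_image("wrist"); np.savez("w2.npz",**d); cv2.imwrite("pics/w2.png",d["img"][:,:,::-1])
E
```

```text
time: 2.1
position: [0.5549, -0.2546, 0.4046]
tool_rot: [-2.22, 0.004, 2.222]
ft_force: [-0.0, -0.3, 0.7]
grip_width: 1.001
[[214.58462784 197.26455729]]
time: 2.65
position: [0.5553, -0.1545, 0.405]
tool_rot: [-2.222, 0.004, 2.221]
ft_force: [0.1, 0.3, -0.0]
grip_width: 1.002
```

View pics/w1.png

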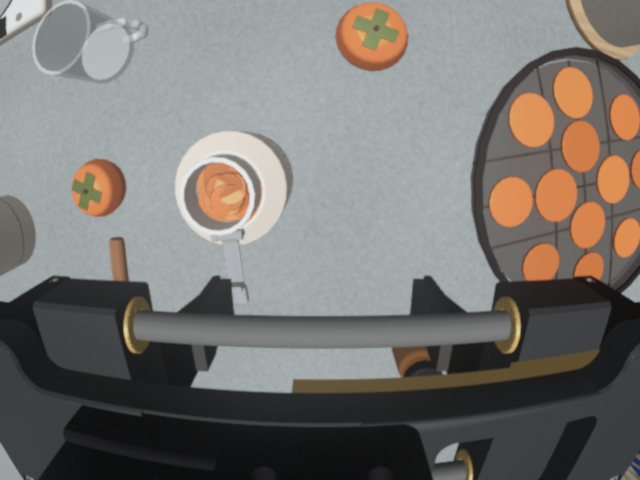

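View pics/w2.png

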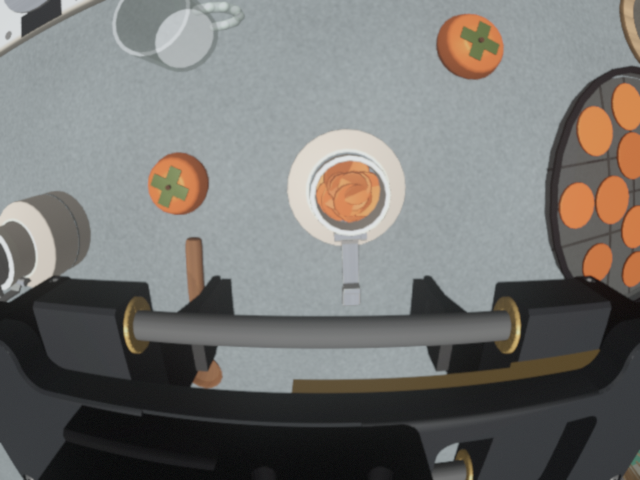

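Both wrist shots show canister_b's mouth: centre near (219,195) in w1 and (350,194.5) in w2, with its open hasp pointing down at (350,295). I'll fit the circles by overlay.

Run:
```python
from h import *
d1=dict(np.load("w1.npz"));d2=dict(np.load("w2.npz"))
c1=atz(d1,(219,195),.118,True);c2=atz(d2,(350,194.5),.118,True);print(c1,c2)
B=(c1+c2)/2;print(atz(d2,(351,295),.1,True))
C=[(B,.03),(B-[0,0,.04],.05),(B,.026)]
crop(d1,160,120,150,190,4,"pics/o1.png",circs=C,fish=True);crop(d2,270,120,150,190,4,"pics/o2.png",circs=C,fish=True)
a=cv2.imread("pics/o1.png");b=cv2.imread("pics/o2.png");o=np.hstack([a,b]);cv2.imwrite("pics/o12.png",cv2.resize(o,(790,500)))
```

```text
[ 0.58862517 -0.17855035  0.118     ] [ 0.58876613 -0.17529868  0.118     ]
[ 0.50163691 -0.17935653  0.1       ]
```

View pics/o12.png

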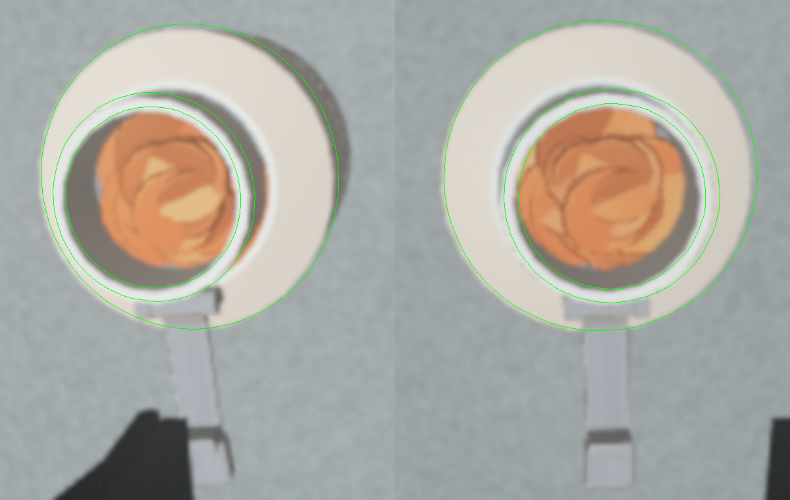

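```bash
python3 -m creep '[[0,-20,4,0,0,0,87],[0,-40,8,0,0,0,87],[0,-40,8,0,0,0,87],[0,-40,8,0,0,0,87],[0,-40,8,0,0,0,87]]'; python3 -m creep '[[0,-40,8,0,0,0,87],[0,-40,8,0,0,0,87],[0,-40,0,0,0,0,87],[0,-32,0,0,0,0,87],[0,0,0,0,0,0,87]]'; python3 -m creep '[[0,0,0,0,0,0,87],[0,0,0,0,0,0,87]]'
python3 - <<'E'
from h import *
d=get_image("wrist"); np.savez("w3.npz",**d); cv2.imwrite("pics/w3.png",d["img"][:,:,::-1])
print(pose()[:2])
E
```

```text
time: 3.2
position: [0.5192, 0.0279, 0.4047]
tool_rot: [-2.22, 0.003, 2.22]
ft_force: [-0.3, 0.5, -0.9]
grip_width: 1.001
time: 3.7
position: [0.5025, 0.184, 0.405]
tool_rot: [2.219, 0.011, -2.22]
ft_force: [-0.5, 1.0, -0.3]
grip_width: 0.998
time: 3.9
position: [0.5043, 0.1773, 0.4045]
tool_rot: [-2.22, 0.004, 2.221]
ft_force: [-0.5, 0.0, 0.2]
grip_width: 1.007
(array([0.50432559, 0.1772058 , 0.40450524]), array([[-2.67906973e-04, -3.38929201e-03, -9.99994220e-01],
       [-9.10278593e-04, -9.99993841e-01,  3.38953459e-03],
       [-9.99999550e-01,  9.11181412e-04,  2.64820123e-04]]))
```

View pics/w3.png

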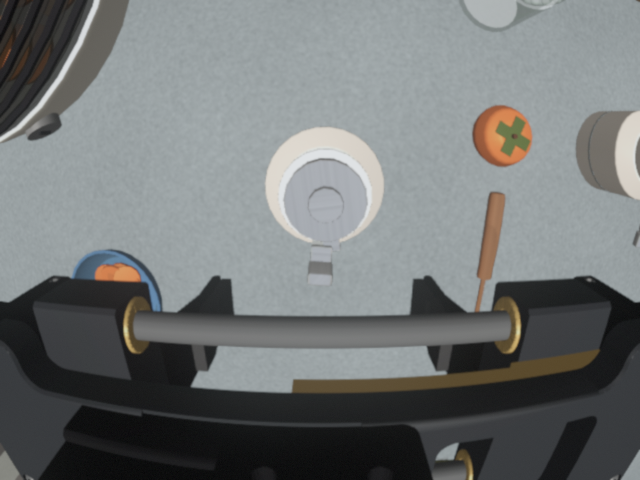

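Canister_a is centred in the wrist view: body about (324,186), knob top about (325.5,204), hasp tab about (320,272).

Run:
```python
from h import *
d=dict(np.load("w3.npz"))
k=atz(d,(325.5,204),.1675,True);bd=atz(d,(324.3,185.5),.078,True);tb=atz(d,(320,270),.165,True)
print(k,bd,tb)
A=k*[1,1,0]
C=[(A+[0,0,.1675],.011),(A+[0,0,.152],.027),(A+[0,0,.13],.033),(A+[0,0,.078],.05)]
crop(d,250,115,150,190,3,"pics/o3.png",circs=C,fish=True)
crop(d,250,115,150,190,3,"pics/o3b.png",fish=True)
cv2.imwrite("pics/o3.png",np.hstack([cv2.imread("pics/o3.png")[:,:390],cv2.imread("pics/o3b.png")[:,:390]]))
```

```text
[0.53937166 0.17507685 0.1675    ] [0.53912203 0.17506811 0.078     ] [0.49702    0.17842882 0.165     ]
```

View pics/o3.png

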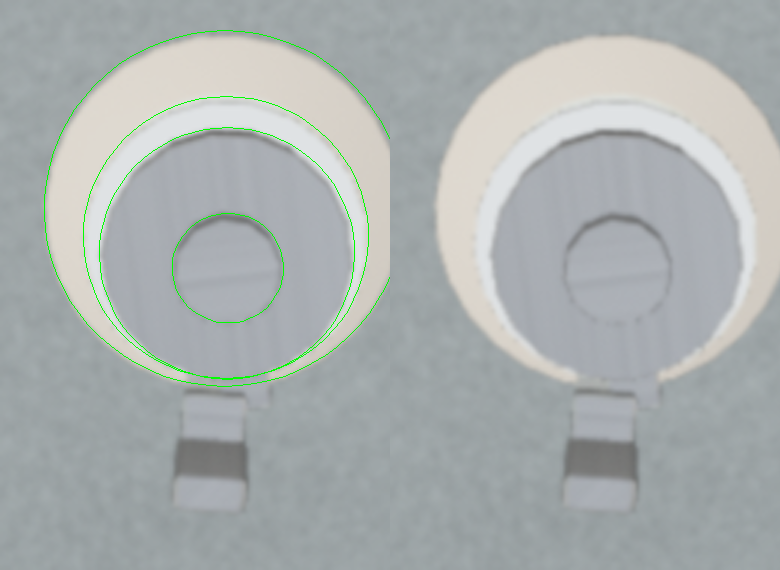

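```bash
python3 -m creep '[[0,0,-4,0,0,0,0],[0,0,-4,0,0,0,0],[0,0,0,0,0,0,0],[0,0,0,0,0,0,0],[0,0,0,0,0,0,0]]' 20; python3 -m creep '[[20,0,0,0,0,0,0],[15,0,0,0,0,0,0],[5,0,0,0,0,0,0],[0,0,0,0,0,0,0],[0,0,0,0,0,0,0]]'
python3 - <<'E'
from h import *
d=get_image("wrist");cv2.imwrite("pics/w4.png",d["img"][:,:,::-1])
d=get_image("side");crop(d,260,220,110,130,5,"pics/s4.png")
print(atz(dict(np.load("w3.npz")),(320,279.5),.165,True),pose()[0])
E
```

```text
time: 4.45
position: [0.5118, 0.179, 0.4046]
tool_rot: [-2.221, 0.0, 2.222]
ft_force: [-0.4, -0.8, -0.8]
grip_width: 0.63
time: 4.95
position: [0.512, 0.1792, 0.3651]
tool_rot: [-2.222, -0.0, 2.221]
ft_force: [0.4, 0.2, 0.1]
grip_width: 0.174
[0.49059434 0.17844451 0.165     ] [0.51211693 0.17922645 0.36547894]
```

View pics/w4.png

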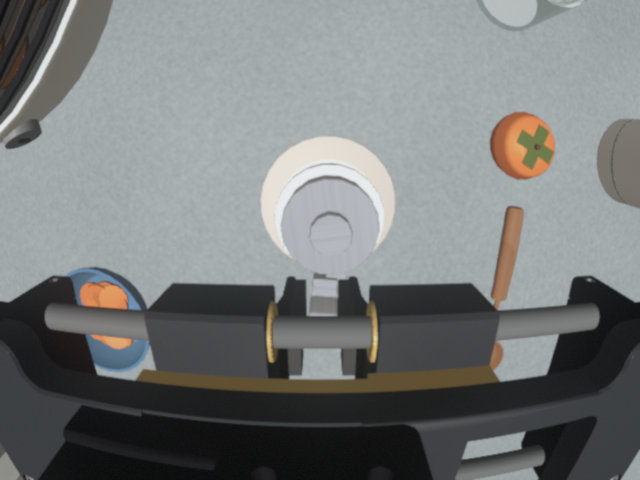

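View pics/s4.png

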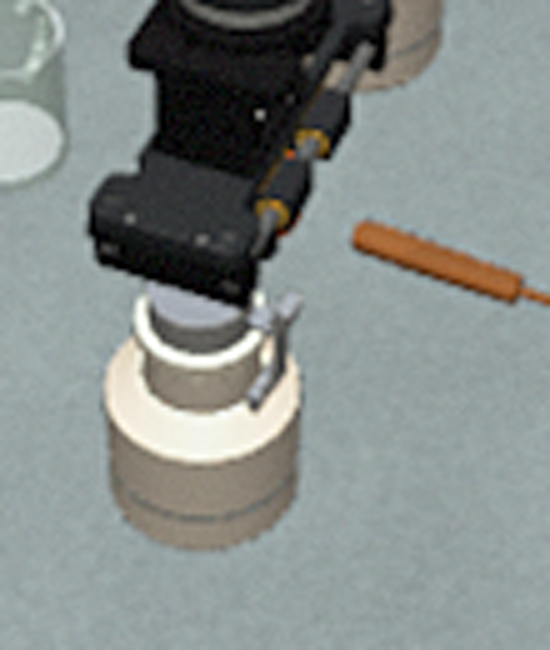

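```bash
python3 -m creep '[[0,0,0,0,0,0,0],[12,0,0,0,0,0,0],[8,0,0,0,0,0,0],[4,0,0,0,0,0,0],[0,0,0,0,0,0,0]]'
```

```text
time: 5.55
position: [0.5115, 0.1788, 0.3395]
tool_rot: [2.219, -0.001, -2.224]
ft_force: [0.5, -0.1, 0.5]
grip_width: 0.009
```

```bash
python3 -m creep '[[0,0,6,0,0,0,0],[0,0,6,0,0,0,0],[0,0,6,0,0,0,0],[3,0,7,0,0,0,0],[4,0,7,0,0,0,0]]'; python3 -m creep '[[6,0,7,0,0,0,0],[6,0,6,0,0,0,0],[6,0,4,0,0,0,0],[6,0,2,0,0,0,0],[0,0,0,0,0,0,0]]'
python3 - <<'E'
from h import *
d=get_image("side");crop(d,260,220,110,130,5,"pics/s5.png")
d=get_image("wrist");cv2.imwrite("pics/w5.png",d["img"][:,:,::-1])
E
```

```text
time: 6.05
position: [0.4792, 0.1792, 0.3338]
tool_rot: [2.222, -0.0, -2.221]
ft_force: [0.0, 0.7, -0.7]
grip_width: 0.007
time: 6.55
position: [0.4603, 0.1788, 0.3086]
tool_rot: [2.219, -0.001, -2.223]
ft_force: [0.2, -0.3, 0.2]
grip_width: 0.007
```

View pics/s5.png

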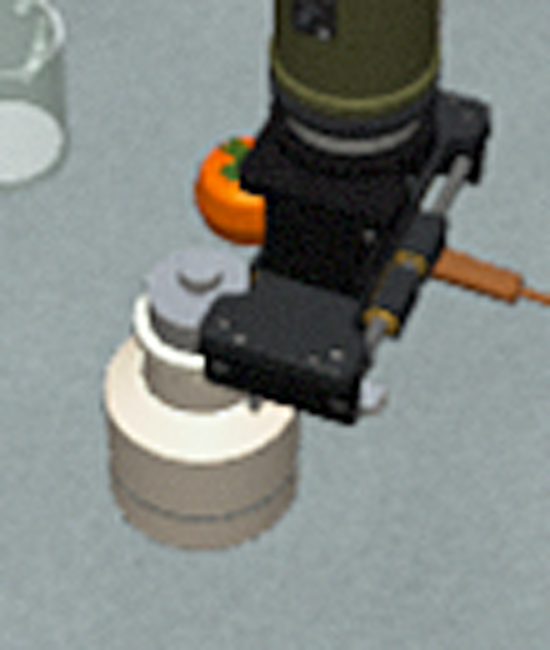

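View pics/w5.png

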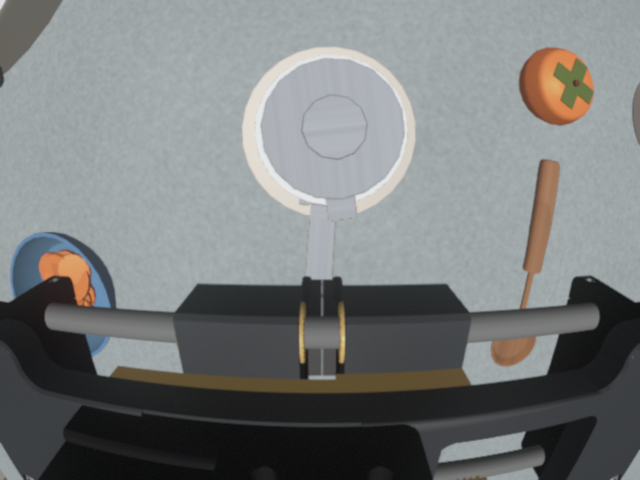

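```bash
python3 -m creep '[[-46,0,0,0,0,0,0],[-46,0,0,0,0,0,87],[0,30,-10,0,0,0,87],[0,45,-12,0,0,0,87],[0,45,-12,0,0,0,87]]'; python3 -m creep '[[-4,45,-12,0,0,0,87],[0,45,-12,0,0,0,87],[0,45,-12,0,0,0,87],[0,45,-12,0,0,0,87],[0,35,-12,0,0,0,87]]';python3 -m creep '[[0,18,0,0,0,0,87],[0,0,0,0,0,0,87],[0,0,0,0,0,0,87]]'
python3 - <<'E'
from h import *
d=get_image("wrist"); np.savez("w6.npz",**d)
print(pose()[0])
a=d["img"].copy()
B=np.array([.5888,-.1757,0])
crop(d,250,115,150,190,3,"pics/o6.png",circs=[(B+[0,0,.118],.03),(B+[0,0,.118],.026),(B+[0,0,.078],.05)],fish=True)
crop(d,250,115,150,190,3,"pics/o6b.png",fish=True)
cv2.imwrite("pics/o6.png",np.hstack([cv2.imread("pics/o6.png")[:,:390],cv2.imread("pics/o6b.png")[:,:390]]))
E
```

```text
time: 7.15
position: [0.4954, 0.0581, 0.4028]
tool_rot: [2.223, 0.001, -2.218]
ft_force: [0.8, -0.1, 0.4]
grip_width: 0.284
time: 7.65
position: [0.555, -0.1597, 0.4059]
tool_rot: [-2.221, 0.005, 2.22]
ft_force: [0.3, -0.0, -0.3]
grip_width: 0.74
time: 7.95
position: [0.5548, -0.1724, 0.4057]
tool_rot: [-2.221, -0.003, 2.221]
ft_force: [0.6, 0.1, -0.7]
grip_width: 0.97
[ 0.55492788 -0.17153881  0.40590017]
```

View pics/o6.png

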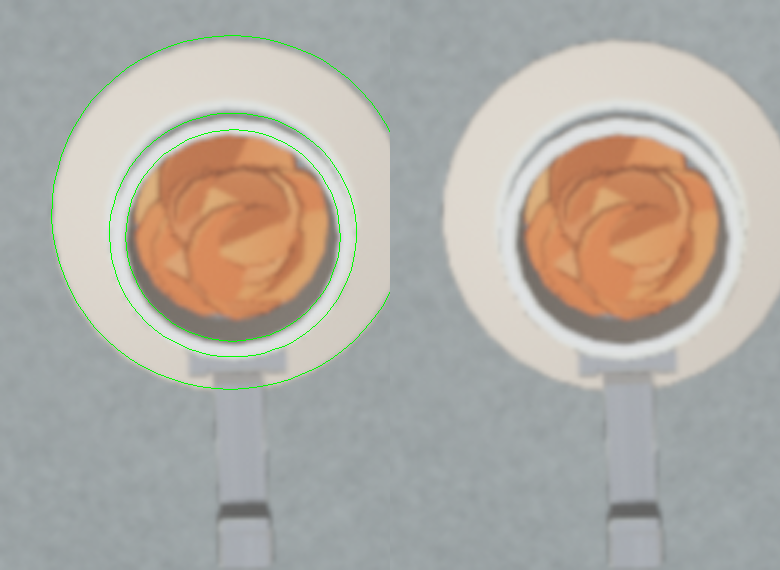

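```bash
python3 -m creep '[[0,-20,4,0,0,0,87],[0,-40,8,0,0,0,87],[0,-40,8,0,0,0,87],[0,-40,8,0,0,0,87],[0,-40,8,0,0,0,87]]'; python3 -m creep '[[0,-40,8,0,0,0,87],[0,-40,6,0,0,0,87],[0,-40,0,0,0,0,87],[0,-32,0,0,0,0,87],[0,-15,0,0,0,0,87]]'; python3 -m creep '[[0,0,0,0,0,0,87],[0,0,0,0,0,0,87]]'
python3 - <<'E'
from h import *
d=get_image("wrist"); np.savez("w7.npz",**d)
print(pose()[0])
A=np.array([.5392,.175,0])
crop(d,250,115,150,230,3,"pics/o7.png",circs=[(A+[0,0,.1675],.011),(A+[0,0,.152],.027),(A+[0,0,.13],.033),(A+[0,0,.078],.05)],fish=True)
crop(d,250,115,150,230,3,"pics/o7b.png",fish=True)
cv2.imwrite("pics/o7.png",np.hstack([cv2.imread("pics/o7.png")[:590,:390],cv2.imread("pics/o7b.png")[:590,:390]]))
E
```

```text
time: 8.5
position: [0.517, 0.0111, 0.4061]
tool_rot: [2.22, 0.004, -2.219]
ft_force: [1.0, 0.3, -0.2]
grip_width: 1.002
time: 9.0
position: [0.5016, 0.1799, 0.4063]
tool_rot: [2.218, 0.012, -2.217]
ft_force: [-0.9, 0.9, -0.5]
grip_width: 0.997
time: 9.2
position: [0.5036, 0.1743, 0.4058]
tool_rot: [2.22, 0.002, -2.22]
ft_force: [-0.7, -1.8, -0.7]
grip_width: 1.002
[0.50411366 0.17309366 0.40571863]
```

View pics/o7.png

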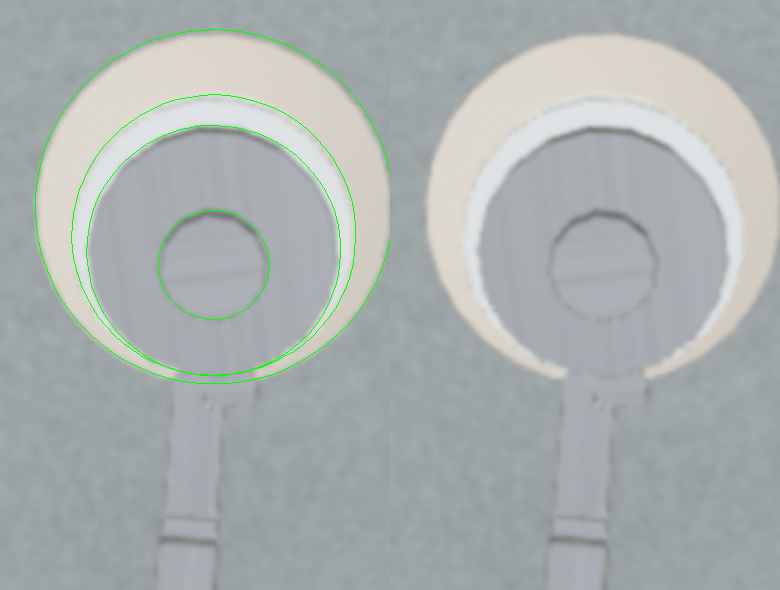

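```bash
python3 -m creep '[[0,-1,-15,0,0,0,87],[0,-1,-15,0,0,0,87],[10,0,-5,0,0,0,87],[30,0,0,0,0,0,87],[30,0,0,0,0,0,87]]'; python3 -m creep '[[15,0,0,0,0,0,87],[0,0,0,0,0,0,87],[0,0,0,0,0,0,87]]'
python3 - <<'E'
from h import *
print([pose()[0].round(4).tolist() for i in range(3)])
d=get_image("wrist");cv2.imwrite("pics/w8.png",d["img"][:,:,::-1])
E
```

```text
time: 9.75
position: [0.5398, 0.174, 0.3346]
tool_rot: [-2.221, 0.003, 2.22]
ft_force: [-0.1, -0.5, -0.5]
grip_width: 0.999
time: 10.05
position: [0.54, 0.1749, 0.3213]
tool_rot: [-2.222, 0.001, 2.221]
ft_force: [0.3, 0.2, 1.1]
grip_width: 0.997
[[0.54, 0.1749, 0.3213], [0.54, 0.1749, 0.3213], [0.54, 0.1749, 0.3213]]
```

View pics/w8.png

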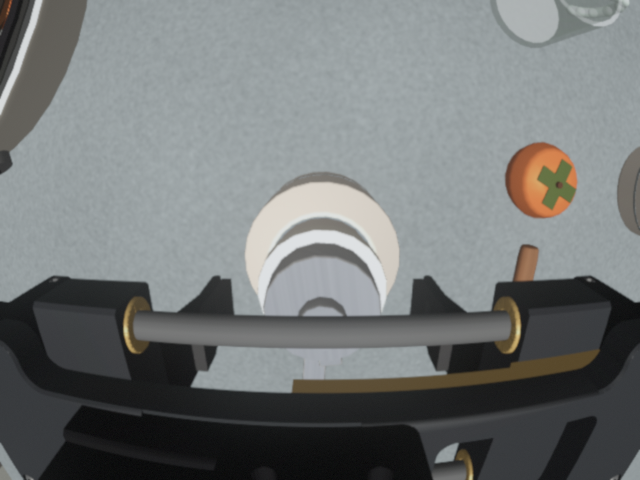

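```bash
python3 -m creep '[[14,0,1,0,0,0,87],[10,0,0,0,0,0,87],[6,0,0,0,0,0,87],[2,0,0,0,0,0,87],[0,0,0,0,0,0,87]]'; python3 -m creep '[[0,0,0,0,0,0,72],[0,0,0,0,0,0,72],[0,0,0,0,0,0,70],[0,0,0,0,0,0,70]]' 8
```

```text
time: 10.6
position: [0.5388, 0.175, 0.2882]
tool_rot: [2.22, -0.0, -2.222]
ft_force: [-0.4, -0.0, -0.4]
grip_width: 1.002
time: 11.0
position: [0.539, 0.175, 0.289]
tool_rot: [-2.222, 0.0, 2.221]
ft_force: [-0.3, 0.2, -0.2]
grip_width: 0.82
```

```bash
python3 -m creep '[[0,0,0,0,0,0,66],[0,0,0,0,0,0,60],[0,0,0,0,0,0,60],[0,0,0,0,0,0,60],[0,0,0,0,0,0,60]]' 15;  python3 -m creep '[[0,0,0,0,0,0,60],[0,0,0,0,0,0,60]]'
```

```text
time: 11.5
position: [0.5389, 0.175, 0.2888]
tool_rot: [-2.221, 0.0, 2.221]
ft_force: [0.1, -0.3, 1.0]
grip_width: 0.751
time: 11.7
position: [0.5389, 0.175, 0.2888]
tool_rot: [-2.221, 0.0, 2.221]
ft_force: [0.1, 0.0, 1.8]
grip_width: 0.752
```

Run:
```python
from h import *
d=get_image("side");crop(d,260,220,110,130,5,"pics/s9.png")
```

```text
(no output)
```

View pics/s9.png

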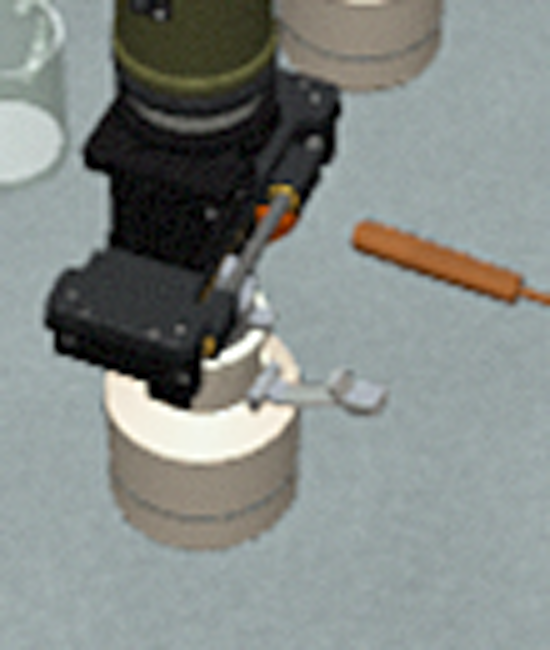

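The grip width is 65.4 mm, which matches the 66 mm rim, and the hasp is well open. I'll lift slowly.

```bash
python3 -m creep '[[-3,0,0,0,0,0,60],[-6,0,0,0,0,0,60],[-8,0,0,0,0,0,60],[-10,0,0,0,0,0,60],[-10,0,0,0,0,0,60]]';python3 -m creep '[[-20,0,0,0,0,0,60],[-20,0,0,0,0,0,60],[-15,0,0,0,0,0,60],[0,0,0,0,0,0,60]]'
python3 - <<'E'
from h import *
d=get_image("side");crop(d,260,200,110,130,4,"pics/s10.png")
d=get_image("wrist");crop(d,160,100,330,240,2,"pics/w10.png")
print(pose()[0])
E
```

```text
time: 12.25
position: [0.5389, 0.1751, 0.3268]
tool_rot: [-2.222, 0.0, 2.221]
ft_force: [-0.6, -0.0, -2.5]
grip_width: 0.753
time: 12.65
position: [0.5395, 0.1756, 0.3836]
tool_rot: [-2.226, -0.001, 2.216]
ft_force: [0.5, 0.3, -1.4]
grip_width: 0.753
[0.53877782 0.17500963 0.38069826]
```

View pics/s10.png

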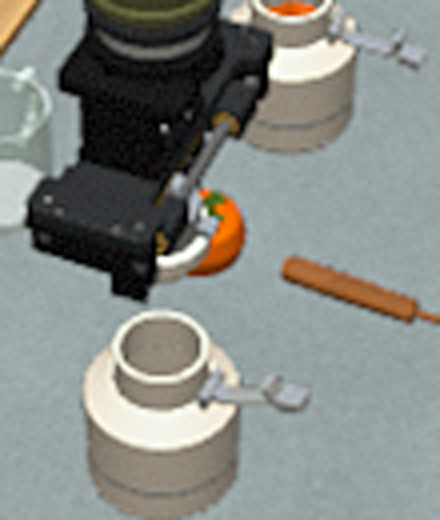

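View pics/w10.png

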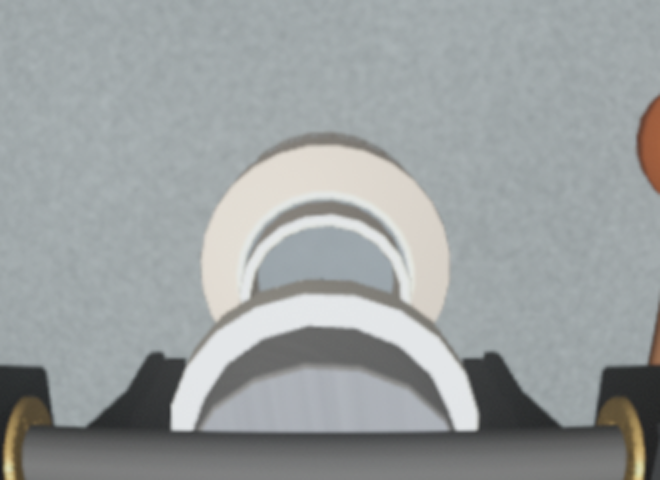

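```bash
python3 -m creep '[[0,8,-1,0,0,0,60],[0,16,-2,0,0,0,60],[0,25,-3,0,0,0,60],[0,30,-4,0,0,0,60],[0,30,-5,0,0,0,60]]'; python3 -m creep '[[0,30,-5,0,0,0,60],[0,30,-5,0,0,0,60],[0,30,-5,0,0,0,60],[0,30,-5,0,0,0,60],[0,30,-5,0,0,0,60]]'; python3 -m creep '[[0,30,-5,0,0,0,60],[0,25,-3,0,0,0,60],[0,20,-1,0,0,0,60],[0,10,0,0,0,0,60],[0,5,0,0,0,0,60]]'; python3 -m creep '[[0,0,0,0,0,0,60],[0,0,0,0,0,0,60],[0,0,0,0,0,0,60]]'
python3 - <<'E'
from h import *
d=get_image("side");crop(d,260,140,130,130,4,"pics/s11.png")
d=get_image("wrist");crop(d,160,100,330,240,2,"pics/w11.png");np.savez("w11.npz",**d)
print(pose()[0])
E
```

```text
time: 13.25
position: [0.5535, 0.0644, 0.3795]
tool_rot: [2.219, -0.0, -2.223]
ft_force: [0.8, 0.7, -2.0]
grip_width: 0.749
time: 13.75
position: [0.5784, -0.086, 0.3794]
tool_rot: [-2.219, 0.001, 2.224]
ft_force: [-0.2, -0.1, -1.4]
grip_width: 0.752
time: 14.25
position: [0.5873, -0.1754, 0.3796]
tool_rot: [-2.218, 0.002, 2.222]
ft_force: [-0.3, -0.3, -1.6]
grip_width: 0.75
time: 14.55
position: [0.5879, -0.1725, 0.3808]
tool_rot: [2.221, 0.003, -2.221]
ft_force: [0.6, 0.2, -1.7]
grip_width: 0.753
[ 0.58794159 -0.1728848   0.38091707]
```

View pics/s11.png

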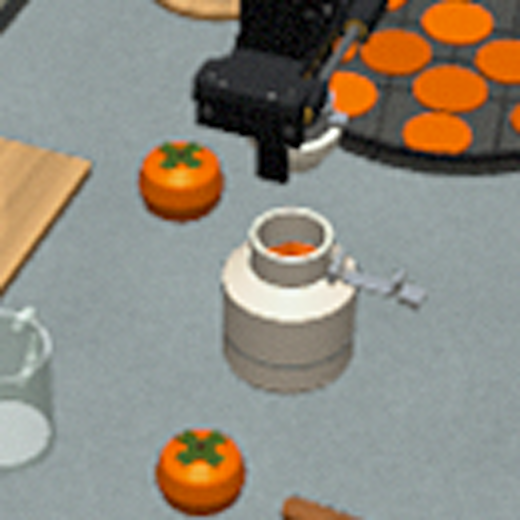

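View pics/w11.png

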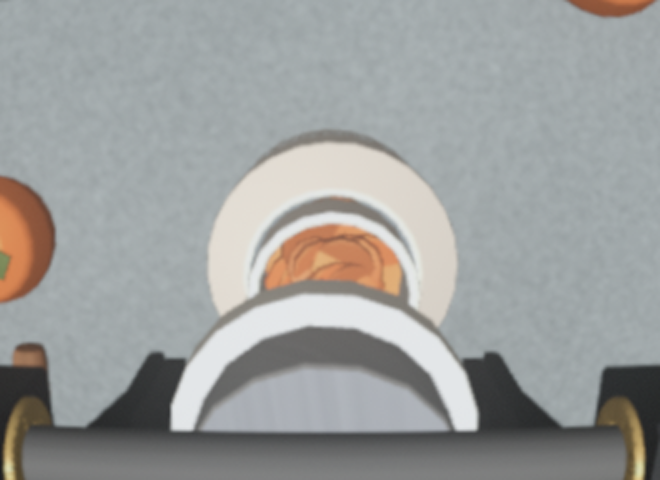

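Comparing this with the lift-off view (same height), canister_b appears 3 mm further right and about 1 mm higher. So I correct tool y by +3 and z by -1, then descend.

```bash
python3 -m creep '[[0,2,-1,0,0,0,60],[0,1,0,0,0,0,60],[10,0,0,0,0,0,60],[20,0,0,0,0,0,60],[20,0,0,0,0,0,60]]'; python3 -m creep '[[8,0,0,0,0,0,60],[4,0,0,0,0,0,60],[0,0,0,0,0,0,60],[0,0,0,0,0,0,60],[0,0,0,0,0,0,60]]'
python3 - <<'E'
from h import *
d=get_image("side");crop(d,280,170,110,100,5,"pics/s12.png")
d=get_image("wrist");crop(d,160,100,330,240,2,"pics/w12.png");np.savez("w11.npz",**d)
print(pose()[0])
E
```

```text
time: 15.15
position: [0.5887, -0.177, 0.3298]
tool_rot: [-2.222, 0.001, 2.221]
ft_force: [-1.0, -1.3, -2.4]
grip_width: 0.749
time: 15.65
position: [0.5892, -0.177, 0.3198]
tool_rot: [2.223, -0.001, -2.219]
ft_force: [-0.2, 0.0, -1.7]
grip_width: 0.751
[ 0.58904656 -0.17703055  0.31956239]
```

View pics/s12.png

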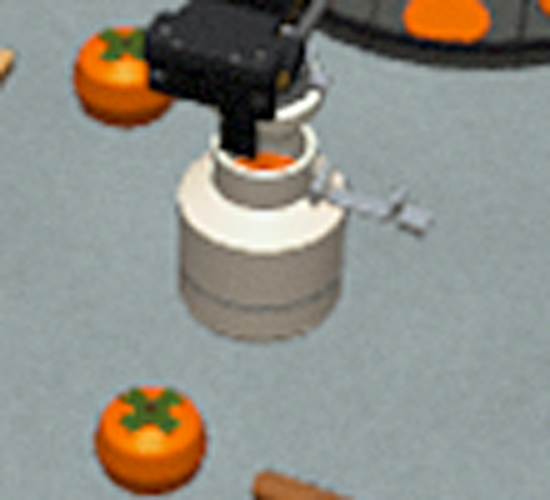

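View pics/w12.png

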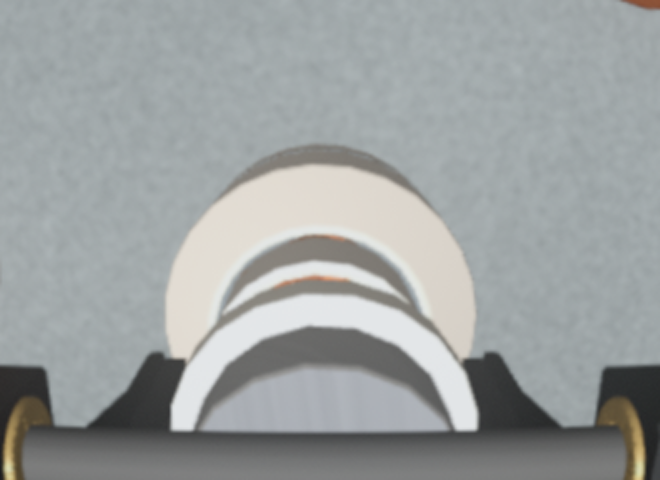

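The canister is now centred at px 321, against 325 for the lid, so about 1.2 mm too far. I'll correct by -1 mm in y and lower slowly.

```bash
python3 -m creep '[[0,-1,0.5,0,0,0,60],[4,0,0,0,0,0,60],[4,0,0,0,0,0,60],[4,0,0,0,0,0,60],[2,0,0,0,0,0,60]]';  python3 -m creep '[[3,0,0,0,0,0,60],[3,0,0,0,0,0,60],[2,0,0,0,0,0,60],[2,0,0,0,0,0,60],[0,0,0,0,0,0,60]]'
```

```text
time: 16.25
position: [0.5881, -0.176, 0.3039]
tool_rot: [-2.22, -0.0, 2.222]
ft_force: [0.3, 0.1, -1.5]
grip_width: 0.756
time: 16.75
position: [0.5882, -0.176, 0.2944]
tool_rot: [-2.221, 0.0, 2.222]
ft_force: [0.6, -0.8, -2.3]
grip_width: 0.75
```

```bash
python3 -m creep '[[2,0,0,0,0,0,60],[2,0,0,0,0,0,60],[1,0,0,0,0,0,60],[0,0,0,0,0,0,60]]';  python3 -m creep '[[0.5,0,0,0,0,0,60],[0,0,0,0,0,0,60]]'
```

```text
time: 17.15
position: [0.5882, -0.176, 0.2895]
tool_rot: [-2.221, 0.0, 2.222]
ft_force: [-0.8, 0.8, -1.9]
grip_width: 0.753
time: 17.35
position: [0.5883, -0.176, 0.2893]
tool_rot: [2.221, -0.0, -2.221]
ft_force: [-0.0, -0.8, -1.9]
grip_width: 0.753
```

```bash
python3 -m creep '[[0.5,0,0,0,0,0,60],[0,0,0,0,0,0,60]]';  python3 -m creep '[[0.5,0,0,0,0,0,60],[0,0,0,0,0,0,60]]'; python3 -m creep '[[0.5,0,0,0,0,0,60],[0,0,0,0,0,0,60],[0,0,0,0,0,0,60]]'
python3 - <<'E'
from h import *
d=get_image("side");crop(d,280,170,110,100,5,"pics/s13.png")
d=get_image("wrist");crop(d,160,100,330,240,2,"pics/w13.png")
E
```

```text
time: 17.55
position: [0.5884, -0.176, 0.2888]
tool_rot: [-2.222, 0.0, 2.221]
ft_force: [-0.3, -0.7, -2.1]
grip_width: 0.753
time: 17.75
position: [0.5884, -0.176, 0.2888]
tool_rot: [2.222, -0.001, -2.221]
ft_force: [-1.0, 1.4, 2.3]
grip_width: 0.75
time: 18.05
position: [0.5884, -0.176, 0.2887]
tool_rot: [2.222, -0.001, -2.221]
ft_force: [-3.1, 0.3, 5.4]
grip_width: 0.749
```

View pics/s13.png

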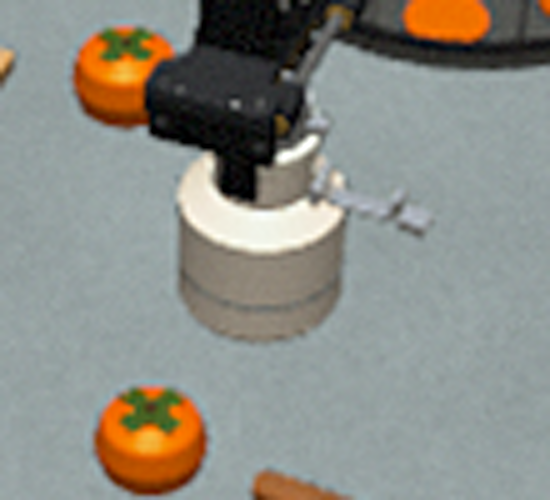

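View pics/w13.png

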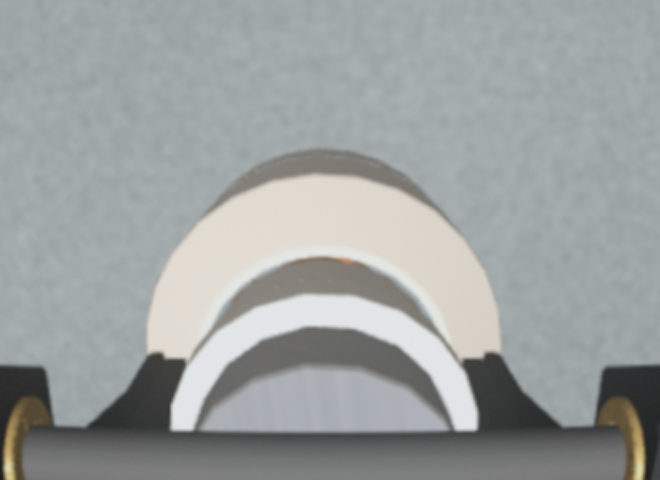

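The lid seats at TCP z 0.2887, the same as the pick-up height of 0.2888, with the force now pushing upwards. I'll unload slightly, then release.

```bash
python3 -m creep '[[-0.5,0,0,0,0,0,60],[0,0,0,0,0,0,60],[0,0,0,0,0,0,60]]'; python3 -m creep '[[0,0,0,0,0,0,68],[0,0,0,0,0,0,70],[0,0,0,0,0,0,75],[0,0,0,0,0,0,87],[0,0,0,0,0,0,87]]';python3 -m creep '[[0,0,0,0,0,0,87],[0,0,0,0,0,0,87],[-6,0,0,0,0,0,87],[-15,0,0,0,0,0,87],[-30,0,0,0,0,0,87]]'
```

```text
time: 18.45
position: [0.5884, -0.176, 0.2887]
tool_rot: [2.222, -0.001, -2.221]
ft_force: [-2.2, 0.7, 5.7]
grip_width: 0.752
time: 18.95
position: [0.5883, -0.176, 0.288]
tool_rot: [-2.221, 0.0, 2.222]
ft_force: [0.1, -1.2, -0.1]
grip_width: 0.954
time: 19.45
position: [0.5876, -0.1759, 0.3386]
tool_rot: [-2.217, -0.001, 2.225]
ft_force: [1.0, -0.8, 0.4]
grip_width: 1.001
```

```bash
python3 -m creep '[[-40,0,10,0,0,0,87],[-25,0,25,0,0,0,87],[0,0,0,0,0,0,87],[0,0,0,0,0,0,87],[0,0,0,0,0,0,87]]'
python3 - <<'E'
from h import *
d=get_image("wrist"); np.savez("w14.npz",**d)
print(pose()[0])
A=np.array([.5883,-.176,0])
c=[(A+[0,0,.1675],.011),(A+[0,0,.152],.027),(A+[0,0,.13],.033),(A+[0,0,.078],.05)]
crop(d,250,115,150,190,3,"pics/o14.png",circs=c,fish=True)
crop(d,250,115,150,190,3,"pics/o14b.png",fish=True)
cv2.imwrite("pics/o14.png",np.hstack([cv2.imread("pics/o14.png")[:,:390],cv2.imread("pics/o14b.png")[:,:390]]))
d=get_image("side");crop(d,280,150,110,100,5,"pics/s14.png")
E
```

```text
time: 19.95
position: [0.5534, -0.1759, 0.4036]
tool_rot: [-2.22, -0.0, 2.222]
ft_force: [-0.5, -0.5, -0.7]
grip_width: 0.998
[ 0.55340521 -0.17584434  0.40313758]
```

View pics/o14.png

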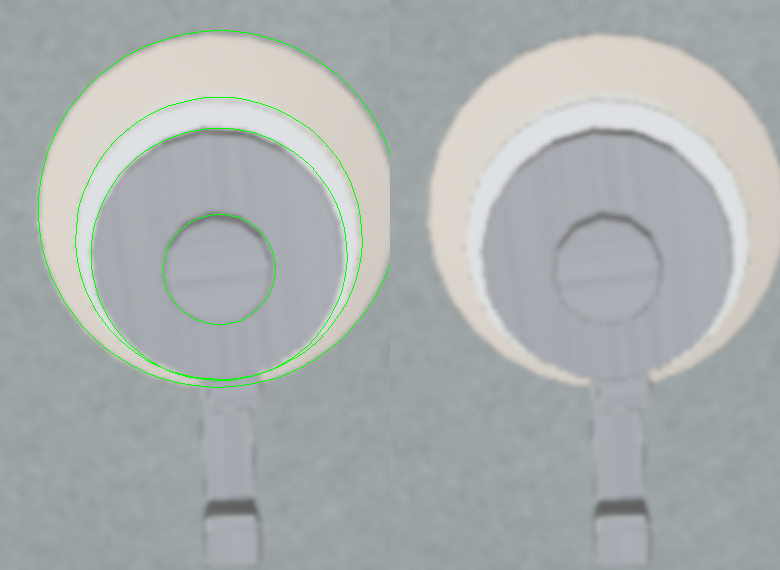

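View pics/s14.png

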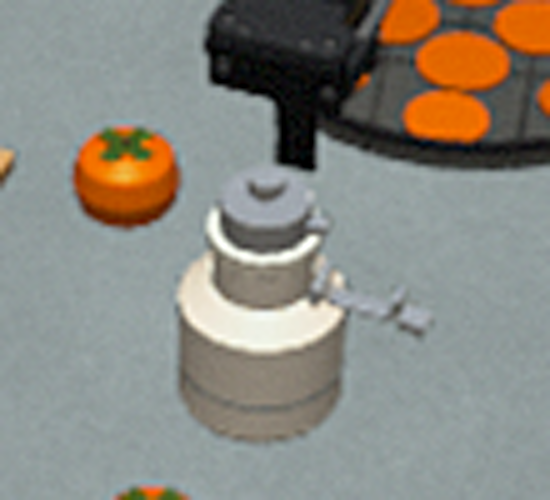

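The lids sit concentric and level on B, with the knob at (0.5883,-0.1757). Now I'll take the knob, with the fingertips just above the cap top.

```bash
python3 -m creep '[[0,0,-12,0,0,0,50],[0,0,-15,0,0,0,50],[0,0,-8,0,0,0,50],[20,0,0,0,0,0,50],[20,0,0,0,0,0,50]]' 6; python3 -m creep '[[10,0,0,0,0,0,50],[0,0,0,0,0,0,50],[0,0,0,0,0,0,45],[0,0,0,0,0,0,40]]'
python3 - <<'E'
from h import *
d=get_image("wrist");crop(d,160,100,330,240,2,"pics/w15.png");print(pose()[0])
E
```

```text
time: 20.55
position: [0.5894, -0.1757, 0.3636]
tool_rot: [2.222, 0.001, -2.22]
ft_force: [-0.6, 0.2, -1.0]
grip_width: 0.638
time: 20.95
position: [0.5888, -0.176, 0.3554]
tool_rot: [2.223, -0.001, -2.219]
ft_force: [-0.1, -0.1, 0.6]
grip_width: 0.5
[ 0.58871867 -0.17601043  0.3554465 ]
```

View pics/w15.png

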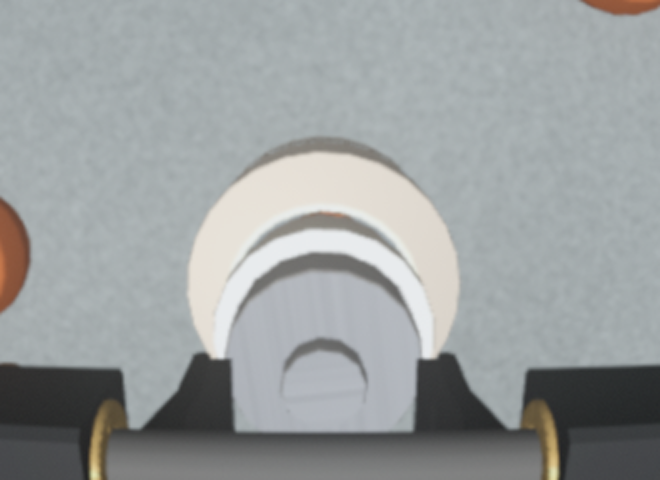

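```bash
python3 -m creep '[[8,0,0.5,0,0,0,40],[6,0,0,0,0,0,40],[3,0,0,0,0,0,40],[2,0,0,0,0,0,40],[0,0,0,0,0,0,40]]'; python3 -m creep '[[0,0,0,0,0,0,30],[0,0,0,0,0,0,26],[0,0,0,0,0,0,22],[0,0,0,0,0,0,15],[0,0,0,0,0,0,15]]'; python3 -m creep '[[0,0,0,0,0,0,15],[0,0,0,0,0,0,15],[0,0,0,0,0,0,15]]' 12
```

```text
time: 21.5
position: [0.5878, -0.176, 0.3351]
tool_rot: [-2.221, 0.0, 2.222]
ft_force: [-0.4, -0.4, -0.5]
grip_width: 0.457
time: 22.0
position: [0.5878, -0.176, 0.3353]
tool_rot: [-2.222, 0.0, 2.221]
ft_force: [-0.3, 0.2, 0.4]
grip_width: 0.247
time: 22.3
position: [0.5878, -0.176, 0.3353]
tool_rot: [-2.222, 0.0, 2.221]
ft_force: [1.1, 0.3, 0.6]
grip_width: 0.246
```

Width is 21.4 mm, so the fingers are on the 22 mm knob. I'll lift straight up.

```bash
python3 -m creep '[[-1,0,0,0,0,0,15],[-2,0,0,0,0,0,15],[-3,0,0,0,0,0,15],[-3,0,0,0,0,0,15],[-4,0,0,0,0,0,15]]'; python3 -m creep '[[-4,0,0,0,0,0,15],[-5,0,0,0,0,0,15],[-6,0,0,0,0,0,15],[0,0,0,0,0,0,15]]'
python3 - <<'E'
from h import *
d=get_image("side");crop(d,280,130,110,120,5,"pics/s16.png")
d=get_image("wrist");crop(d,160,100,330,240,2,"pics/w16.png")
E
```

```text
time: 22.8
position: [0.5878, -0.176, 0.3485]
tool_rot: [-2.221, 0.0, 2.222]
ft_force: [-0.8, -0.4, -1.6]
grip_width: 0.246
time: 23.2
position: [0.5882, -0.176, 0.3646]
tool_rot: [2.223, -0.001, -2.219]
ft_force: [-0.5, 0.2, -0.9]
grip_width: 0.245
```

View pics/s16.png

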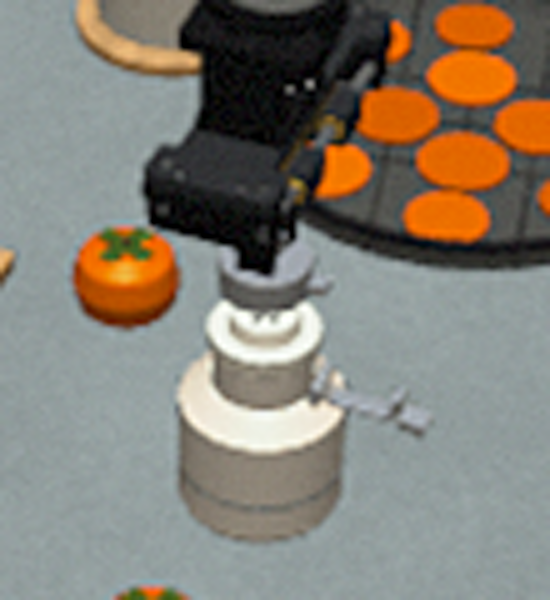

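View pics/w16.png

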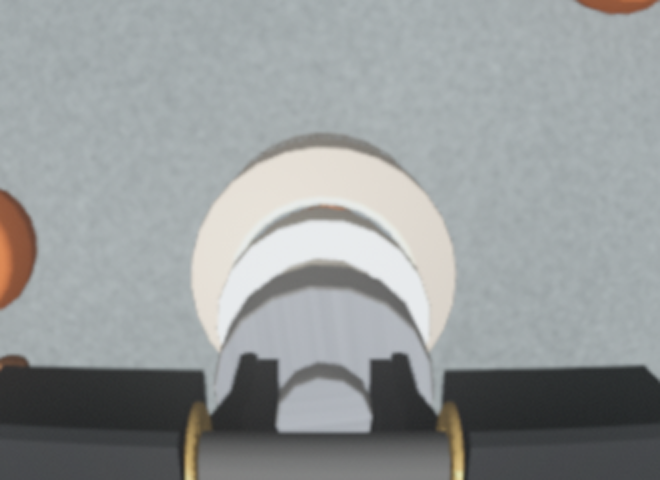

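The outer lid comes up alone and level, and the inner lid stays seated. I'll continue up about 100 mm.

```bash
python3 -m creep '[[-6,0,0,0,0,0,15],[-12,0,0,0,0,0,15],[-16,0,0,0,0,0,15],[-16,0,0,0,0,0,15],[-16,0,0,0,0,0,15]]'; python3 -m creep '[[-14,0,0,0,0,0,15],[-10,0,0,0,0,0,15],[-5,0,0,0,0,0,15],[-2,0,0,0,0,0,15],[0,0,0,0,0,0,15]]'; python3 -m creep '[[0,0,0,0,0,0,15],[0,0,0,0,0,0,15],[0,0,0,0,0,0,15],[0,0,0,0,0,0,15],[0,0,0,0,0,0,15]]'
python3 - <<'E'
from h import *
d=get_image("side");crop(d,270,100,120,140,4,"pics/s17.png")
d=get_image("wrist");crop(d,160,100,330,240,2,"pics/w17.png")
s=monitor.get_state();print(s["position"],abs(s["qd"]).max())
d=get_image("top");cv2.imwrite("pics/t17.png",d["img"][:,:,::-1])
E
```

```text
time: 23.8
position: [0.5879, -0.1759, 0.4315]
tool_rot: [2.223, -0.001, -2.22]
ft_force: [-0.4, 0.8, -0.7]
grip_width: 0.248
time: 24.3
position: [0.5878, -0.176, 0.4599]
tool_rot: [-2.221, 0.0, 2.222]
ft_force: [0.2, -0.5, -0.8]
grip_width: 0.243
time: 24.8
position: [0.5878, -0.176, 0.4601]
tool_rot: [-2.221, 0.0, 2.222]
ft_force: [0.0, 1.3, -1.0]
grip_width: 0.244
[ 0.58779901 -0.17597229  0.4601984 ] 0.001122344427566635
```

View pics/s17.png

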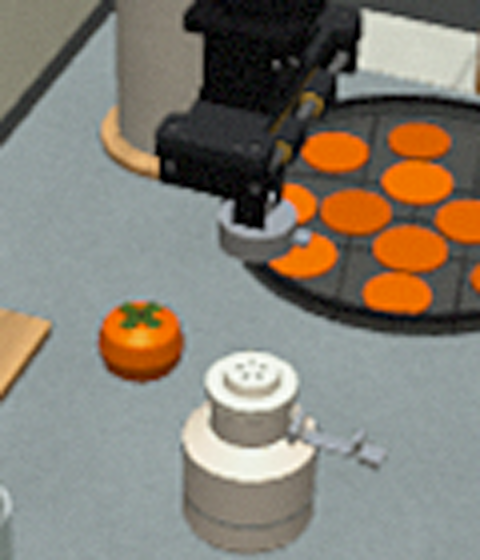

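View pics/w17.png

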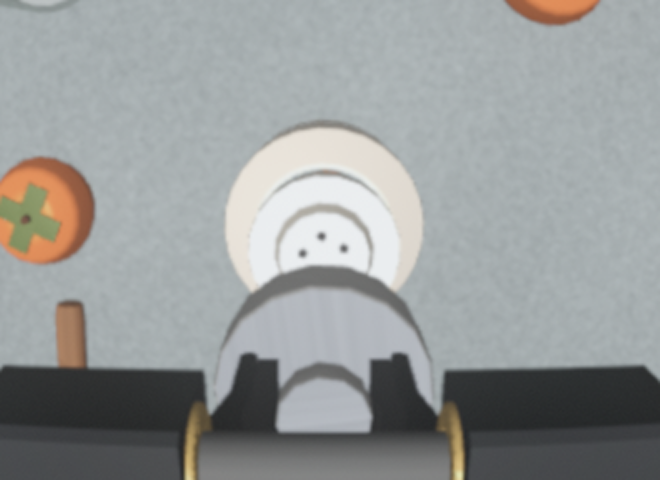

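View pics/t17.png

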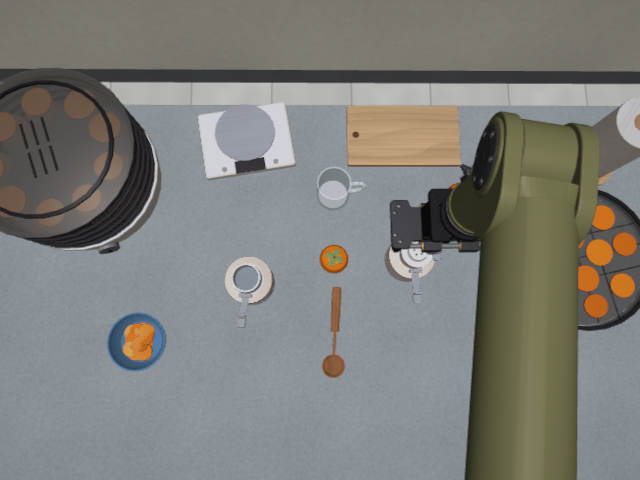

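The outer lid is held level and still, about 125 mm above its nested height. The inner lid is seated, hasp_a is open and nothing else has moved. I'm handing the job in.

```bash
python3 -c "
from bench import ctrl
print(ctrl.close_job())"
```

```text
the job is handed in; nothing more can be done
None
```

The job is handed in at about 25 s of the 72 s limit. The inner lid is seated in the fruit canister, and the arm is holding the outer lid by its knob straight above it.

**What I did:** I pushed the hasp well open with closed fingers. Then I lifted the nested lids together by the inner rim (65.4 mm grip reading) and lowered them into canister_b. I let go only once the wrist force showed contact, at the same height I had picked them up from (TCP z 0.2887 m, against 0.2888 m). I then lifted the outer lid alone by its knob (21.4 mm grip reading).

**Last checks:**
- **Outer lid:** it looked level in the pictures, and the arm was at rest (joint speeds about 0.001 rad/s). Its knob centre is about 0.287 m up, which leaves roughly 115 mm between it and the inner lid. It is within about 1 mm of straight above canister_b.
- **Inner lid:** it looks seated, level and concentric in the wrist and side views.
- **Hasp and canisters:** canister_a's hasp is wide open, and both canisters stand where they were.
- **Bystanders:** the persimmon between the canisters, the mug, bowl and spoon look unmoved. The arm hid the spice jar and most of the far persimmon in the last top view; the far persimmon looked in place from the side.

**Disagreements:** the first side and top estimates of canister_a differed by about 10 mm in y. Two early wrist views of canister_b also differed by 3 mm. I used closer wrist views taken from matching positions instead, and their fits agreed to about 1 mm. No check failed at the end, but the hand-in itself gave no verdict.

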